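# Gauge the short pin and put it in the red bin

### The job

A short steel pin lies on the bench near a long one of the same make. Pick up the short pin, check its length by lowering it right down between the two jaws of the length gauge, lined up with the gauge, and hold it there for a moment; then lay it flat on the floor of the red bin, where the short pins belong, and let go. Leave the long pin where it lies.

Things in the scene. Friction and masses are not known exactly. Their poses are not given: they have to be found in the camera images.
- short_pin_mid (a point): Centre of the short pin: loose, about 90 g, 70 mm long, lying on the bench. Grip it by its square brass collar at mid-length (24 mm long, 16 x 16 mm section); round steel shafts 10 mm thick stick out 23 mm at each end. This point is the middle of the collar, 8 mm above whatever it lies on; x axis along the pin. The two pins may lie in either order, 120 mm or more apart.
- long_pin_mid (a point): Centre of the long pin, a bystander to leave alone: same collar and shafts as the short pin but 130 mm long overall (shafts stick out 53 mm). This point is the middle of the collar, 8 mm above the bench; its x axis runs along the pin. It is too long for the gauge.
- gauge_slot (a point): Fixed metal length gauge: dark grey base plate 125 x 56 mm, 12 mm thick, a jaw 15 mm thick and 40 mm wide at each end, red tops 47 mm above the bench. The slot between the jaws is 95 mm long, its two long sides open, so fingers have room. This point: centre of the slot floor, on the plate, 12 mm above the bench; x axis along the slot from jaw to jaw, z up.
- red_bin: Fixed open red bin, empty: outside 120 mm along its x, 150 mm along its y, 40 mm high; walls and floor 4 mm. Origin: centre of its underside, on the bench. A like yellow bin with long pins in it (bystander) stands 160 to 240 mm nearer to or farther from the robot. A pot 70 mm high at most and a screwdriver lie 0.74 m or more ahead of the robot.
There are look-alikes about, which are no part of the job. What is shaped like the part that bears short_pin_mid but brown, orange or purple is not meant.

How it is judged:
By the outcome, as a careful person would: the job done as asked, in the order asked, and still so for the second after the job is handed in, with the robot touching nothing.
It also fails if it takes over 48 s, if anything falls off the work surface, if the arm or the gripper's body presses on something with over 40 N, if the wrist force passes 120 N, or if a joint passes its speed limit or range.

### The arm

A 6-joint arm with a two-finger parallel gripper is mounted at the origin on the work surface. World frame = base frame: x ahead of the robot, y to its left, z up, the work surface at z = 0. Lengths are in m, angles in rad, forces in N, time in s.
With the tool pointing down it reaches from about 0.4 to 0.925 m from the base axis. Payload 3.4 kg.
Tool frame: the origin (TCP) lies at the very end of the fingers, on their centre line; the grasp point (between the pads) lies 19 mm behind it (r.grip_point_offset is the distance from the TCP to the grasp point, in m); z points along the fingers, x is the direction in which the jaws open and shut, and the axes are right-handed (so a half turn about z gives the same grasp; the last joint's range is limited). The gripper opens to 85 mm and grips with 20 to 120 N. Pads are 22 mm wide; open, the fingers measure 114 mm over their backs; the gripper's body (76 mm by 85 mm) begins 54 mm behind the grasp point. The pads swing forward as they close: fully open they stand 13 mm farther back than shut.
Start: joints at [-1.236, 0.307, 1.506, -0, 1.328, -0.073], TCP at [0.228, -0.528, 0.231] pointing down, gripper open.
Joint ranges: [-3.12, 3.12], [-1.05, 2.28], [0.14, 2.33], [-1.42, 4.57], [0.1, 2.73], [-2.68, 2.68]. Speed limits (rad/s): [2.57, 2.57, 3.14, 3.14, 3.14, 3.14].

### API

Orientations are given as [roll, pitch, yaw] about the fixed x, y, z axes, in that order (R = Rz(yaw) Ry(pitch) Rx(roll)).
In Python, from station import r, viewer, workorder gives the robot as it stands. The module is installed in compiled form; this text tells all that it offers.
- The arm moves only by the tool servo_tool, never from a script. Its argument "series" is a list of rows, each an object with "delta_pos": the shift along the tool's x, y, z in m, a list of three; "yaw": the turn about the tool's z in degrees. A call has 1 to 8 rows; each row is the pose to reach, as a shift and turn from the pose commanded when the call began, along the tool's axes at that moment; what a row does not reach only later rows make up. A row lasts 1/12 s, in which the tool goes at most 41.7 mm and 7.16 degrees, less where a joint would pass 70% of its speed; a pose out of reach is approached as far as the arm can. A call with a gripper value outside its range is refused whole. "hand" is the closure, from 0 (fully open) to 1 (shut), set as the call begins (left out, the last holds). The fingers move at their own pace and stop on an object; "force" is the grip in N (left out, the last holds). Time passes only in rows, so rows that repeat a pose let the fingers close. It gives the time, the measured TCP pose, the force and the opening at its end, in the units of the state.
- r.get_state(): the state, without advancing time (a new reading comes with each control period).
- viewer.camera(name): name is "scene" or "top"; returns the picture (480x640x3 uint8, blue, green, red); there is no depth.
- viewer.camera_info(name): a dict with "K" (3x3 intrinsics, pixels), "extrinsics" (4x4, takes a point from camera to world coordinates). Camera axes: x right, y down, z forward; pixel columns grow to the right and rows downward; lengths in m; the calibration is good to about 2 mm. A picture is of the moment at which its call begins. camera_info takes no time and is no camera call.
- workorder.job_done(): hands the job in, once; it reports no verdict.
The state is a dict: "time_s": time; "joint_positions": joint angles; "qvel": joint speeds; "tau": joint torques, N m; "position": TCP position; "tcp_rot": TCP orientation; "ft_force": force on the tool from outside, world axes, zero at the start; "torque": the same for the moment, N m; "finger_gap": opening from 0.0 (shut) to 1.0 (fully open).
Only numpy, scipy, OpenCV 4.12 (cv2) and the standard library are available. Lean on these libraries where they do the work, as an engineer would, in place of code of your own. Each camera call takes 0.05 s, during which the arm holds its last target.

## Working session

There is one attempt and no reset: what is moved stays moved. The work goes in short steps, Python scripts to look and compute and a tool call to move; the robot and the scene stay as the last step left them, time stands still between calls to the robot, and variables do not carry over. Pictures are saved under pics/ and viewed, and the job is handed in when it is done.

Besides the shell and the picture viewer there is one more tool, called after "Emit:" as name([rows], argument=value, ...), one row to a line, values as JSON. servo_tool: Moves the arm, as the interface text tells. Its arguments: {"type":"object","properties":{"series":{"type":"array","items":{"type":"object","properties":{"delta_pos":{"type":"array","items":{"type":"number"}},"yaw":{"type":"number"}}}},"hand":{"type":"number"},"force":{"type":"number"}},"required":["series"]}

```bash
mkdir -p pics; python3 - <<'E'
from station import r, viewer
import cv2,numpy as np
np.set_printoptions(precision=4,suppress=True)
print(r.get_state(), r.grip_point_offset)
for n in ("scene","top"):
    cv2.imwrite(f"pics/{n}0.png",viewer.camera(n)); i=viewer.camera_info(n); print(n,i["K"],i["extrinsics"])
E
```

```text
{'time_s': 0.0, 'joint_positions': array([-1.2365,  0.3076,  1.5076, -0.    ,  1.3284, -0.0735]), 'qvel': array([ 0.0013, -0.0001,  0.0014, -0.0003, -0.0016,  0.0013]), 'tau': array([ -0.0025, -45.7557, -25.1912,  -0.0003,   0.0134,   0.    ]), 'position': array([ 0.2278, -0.5272,  0.2304]), 'tcp_rot': array([-3.1414,  0.002 , -1.163 ]), 'ft_force': array([-0.0928,  0.7386, -0.6886]), 'torque': array([ 0.0232,  0.0405, -0.0039]), 'finger_gap': 0.9991548952316169} 0.0187
scene [[602.3629   0.     328.2063]
 [  0.     602.3629 236.7564]
 [  0.       0.       1.    ]] [[ 0.5899  0.5158 -0.6213  1.1324]
 [ 0.8072 -0.3966  0.4372 -0.4655]
 [-0.0209 -0.7594 -0.6503  0.6975]
 [ 0.      0.      0.      1.    ]]
top [[511.097    0.     324.004 ]
 [  0.     511.097  243.3306]
 [  0.       0.       1.    ]] [[ 0.0231 -0.9817  0.1889  0.3576]
 [-0.9986 -0.0316 -0.0422 -0.0157]
 [ 0.0474 -0.1877 -0.9811  0.8515]
 [ 0.      0.      0.      1.    ]]
```

View pics/scene0.png

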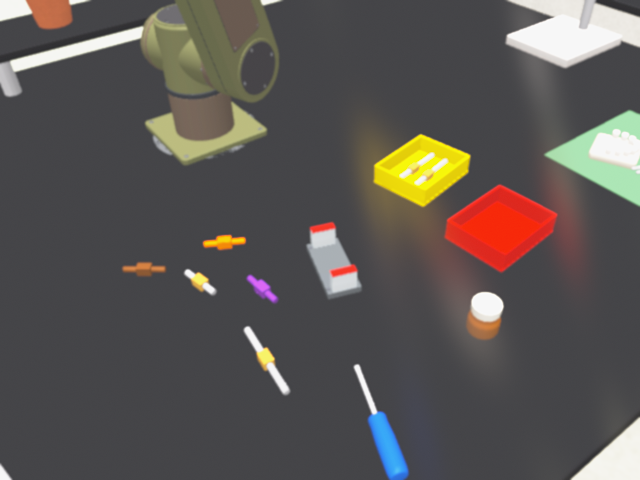

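View pics/top0.png

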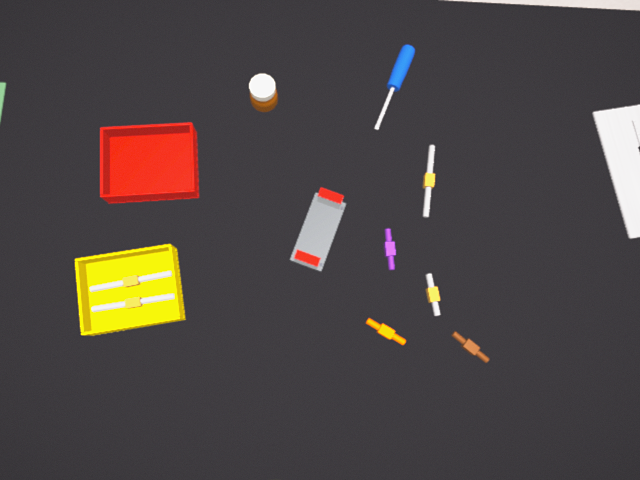

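The top view shows these candidates:
- Steel and brass short pin at (433,295)
- Long pin at (429,180)
- Purple look-alike at (390,249)
- Orange look-alike at (386,331)
- Brown look-alike at (471,347)
- Two long pins in the yellow bin, at (131,282) and (133,302)

By the description I choose (433,295), which is (200,282) in the scene view. The gauge is at (318,230) and the red bin at (150,162). Next I'll crop in to check the choice, then measure.

```bash
cat > h.py <<'E'
import cv2,numpy as np
from station import r, viewer
np.set_printoptions(precision=4,suppress=True)
def ray(n,uv):
    i=viewer.camera_info(n);K=np.array(i["K"]);T=np.array(i["extrinsics"])
    d=T[:3,:3]@np.linalg.solve(K,[uv[0],uv[1],1]);return T[:3,3],d
def plane(n,uv,z):
    o,d=ray(n,uv);return o+d*(z-o[2])/d[2]
def tri(uv1,uv2):
    o1,d1=ray("scene",uv1);o2,d2=ray("top",uv2)
    d1=d1/np.linalg.norm(d1);d2=d2/np.linalg.norm(d2)
    s=np.linalg.lstsq(np.c_[d1,-d2],o2-o1,rcond=None)[0]
    a=o1+s[0]*d1;b=o2+s[1]*d2;return (a+b)/2,np.linalg.norm(a-b)
def proj(n,p):
    i=viewer.camera_info(n);K=np.array(i["K"]);T=np.array(i["extrinsics"])
    c=T[:3,:3].T@(np.array(p)-T[:3,3]);q=K@c;return q[:2]/q[2]
def blobs(img,lo,hi,box,amin=15):
    x0,y0,x1,y1=box;h=cv2.cvtColor(img,cv2.COLOR_BGR2HSV)[y0:y1,x0:x1]
    m=cv2.inRange(h,lo,hi);n,l,s,c=cv2.connectedComponentsWithStats(m)
    out=[]
    for k in range(1,n):
        if s[k,4]>=amin:
            pts=np.argwhere(l==k)[:,::-1]+[x0,y0]
            out.append((c[k]+[x0,y0],int(s[k,4]),pts))
    return out
E
python3 - <<'E'
from h import *
S=cv2.imread("pics/scene0.png");T=cv2.imread("pics/top0.png")
def z(im,b,s): return cv2.resize(im[b[1]:b[3],b[0]:b[2]],None,fx=s,fy=s,interpolation=cv2.INTER_NEAREST)
a=z(T,(400,255,470,325),5);b=z(S,(165,247,235,317),5);c=z(T,(280,180,360,280),3);d=z(S,(295,215,375,305),3)
W=np.zeros((600,800,3),np.uint8)
for im,x,y in((a,0,0),(b,400,0)): W[y:y+im.shape[0],x:x+im.shape[1]]=im
W[352:600,0:240]=c[:248];W[352:600,400:640]=d[:248]
cv2.imwrite("pics/crop.png",W)
for n,im,box in(("top",T,(400,255,470,325)),("scene",S,(180,262,222,300))):
    for nm,lo,hi in(("brass",(15,100,80),(32,255,255)),("steel",(0,0,130),(180,70,255))):
        for c,a,p in blobs(im,lo,hi,box,8):print(n,nm,c,a,plane(n,c,0.012 if nm=="brass" else .009))
    m=np.vstack([p for lo,hi in(((15,100,80),(32,255,255)),((0,0,130),(180,70,255))) for _,_,p in blobs(im,lo,hi,box,8)])
    w=np.array([plane(n,q,.009)[:2] for q in m]); mu=w.mean(0);u=np.linalg.svd(w-mu)[2][0] if len(w)<2000 else 0
    t=(w-mu)@u; print(n,"pin mid",mu,mu+u*(t.max()+t.min())/2,"len",np.ptp(t),"ang",np.degrees(np.arctan2(u[1],u[0])))
for n,im,gb,bb in(("top",T,(280,180,360,280),(90,110,210,210)),("scene",S,(300,215,365,305),(440,180,565,275))):
    for c,a,p in blobs(im,(0,150,120),(6,255,255),gb):
        print(n,"redtop",c,a,plane(n,c,.047))
    for c,a,p in blobs(im,(0,150,60),(8,255,255),bb,200):
        q=cv2.convexHull(p.astype(np.int32)); print(n,"bin",c,a,cv2.approxPolyDP(q,4,True)[:,0].tolist())
E
```

```text
top brass [432.7474 294.1211] 190 [ 0.4392 -0.2345  0.012 ]
top steel [429.6304 279.9457] 92 [ 0.4631 -0.2304  0.009 ]
top steel [435.7234 308.3085] 94 [ 0.4161 -0.2398  0.009 ]
top pin mid [ 0.4394 -0.2352] [ 0.4399 -0.2351] len 0.07121912193543653 ang -168.83815408287586
scene brass [198.9453 280.8308] 201 [ 0.4382 -0.2358  0.012 ]
scene steel [188.8961 273.2987] 77 [ 0.409 -0.24   0.009]
scene steel [208.8173 288.3269] 104 [ 0.4604 -0.23    0.009 ]
scene pin mid [ 0.4367 -0.2345] [ 0.4362 -0.2346] len 0.07953793775007625 ang 7.8343778152630525
top redtop [330.5502 194.9476] 229 [ 0.5933 -0.0592  0.047 ]
top redtop [306.8333 257.6898] 216 [ 0.4883 -0.0235  0.047 ]
top bin [148.4093 162.5284] 7437 [[198, 197], [109, 203], [100, 196], [100, 128], [192, 123]]
scene redtop [322.4161 226.7315] 149 [ 0.4837 -0.0205  0.047 ]
scene redtop [343.7806 270.1484] 155 [ 0.5902 -0.0561  0.047 ]
scene bin [499.8967 226.7093] 5858 [[556, 213], [552, 231], [501, 271], [445, 238], [447, 219], [497, 185]]
```

View pics/crop.png

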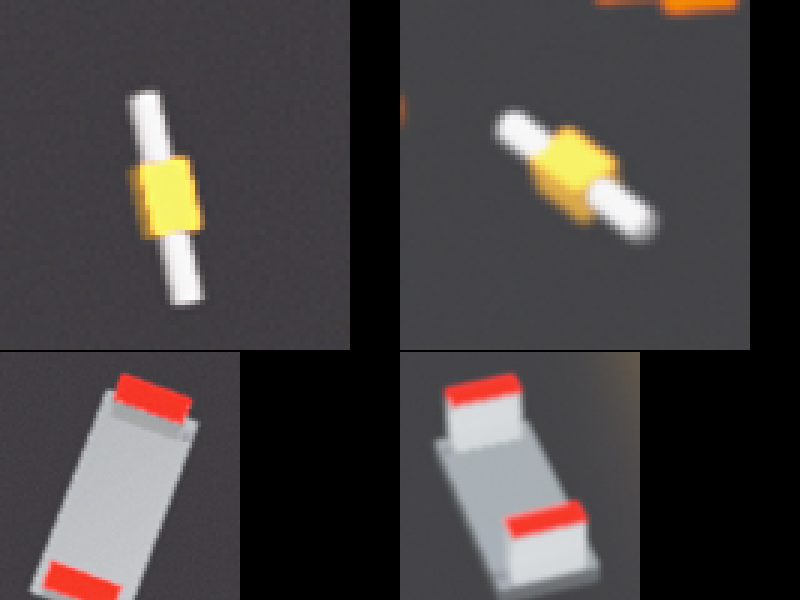

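The crop shows a steel-shafted pin with a brass collar. It measures about 71 mm long, so it is the short pin: near (0.439,-0.235), angle about 11°. The gauge is near (0.539,-0.040), slot angle about -18.7°. Now the bin.

```bash
python3 - <<'E'
from h import *
S=cv2.imread("pics/scene0.png");T=cv2.imread("pics/top0.png")
W=np.zeros((600,800,3),np.uint8)
for im,(x0,y0),X in((T,(90,110),0),(S,(440,175),400)):
    c=cv2.resize(im[y0:y0+110,x0:x0+120],None,fx=3.3,fy=3.3,interpolation=cv2.INTER_NEAREST);W[:c.shape[0],X:X+c.shape[1]]=c
    # brightness levels
    print(im[y0+50,x0:x0+120:5,2])
cv2.imwrite("pics/bin.png",W)
print("cal check: tops", tri((322.4,226.7),(306.8,257.7)),tri((343.8,270.1),(330.55,194.95)))
print("collar", tri((198.9,280.8),(432.7,294.1)))
E
```

```text
[ 64  64 248 191 248 247 247 247 247 247 247 247 247 247 247 247 247 247
 247 247 247 194  65  64]
[ 99 114 223 245 241 247 247 247 247 247 247 247 247 247 247 247 247 247
 247 247 247 223 216 113]
cal check: tops (array([ 0.4877, -0.0234,  0.0511]), np.float64(0.00017903561327690205)) (array([ 0.5927, -0.0586,  0.0503]), np.float64(0.0010752292106869616))
collar (array([ 0.4388, -0.2352,  0.0121]), np.float64(0.0018359404748246916))
```

View pics/bin.png

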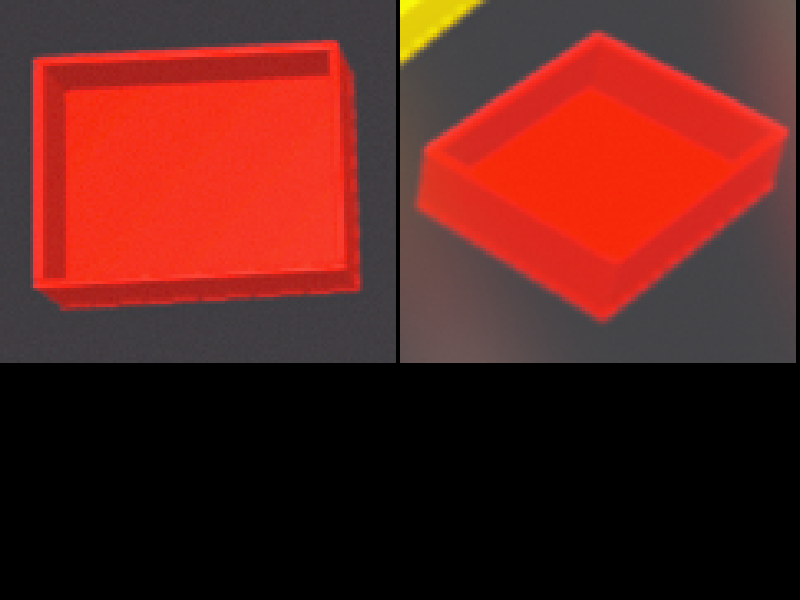

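The crop shows the bin's rim corners in the top view at about (100,128), (192,122), (195,191) and (100,198). In the scene view, the left and right rim corners are at (447,220) and (558,214).

```bash
python3 - <<'E'
from h import *
c=[plane("top",p,.04) for p in((100,127.6),(192.4,122.4),(194.8,191.5),(100,197.9))]
for a in c: print(a)
print("ctr",np.mean(c,0)); d=c[1]-c[0];e=c[2]-c[3]; print([np.degrees(np.arctan2(v[0],-v[1])) for v in (d,e)],np.linalg.norm(d),np.linalg.norm(e),np.linalg.norm(c[0]-c[3]))
s=[plane("scene",p,.04) for p in((447.3,220.5),(557.6,214.4),(500,184.7))];print(s,(s[0]+s[1])/2)
# plan
st=r.get_state();p=st["position"];y=st["tcp_rot"][2]
def plan(t,yaw,p=p,y=y):
    R=np.array([[np.cos(y),np.sin(y)],[np.sin(y),-np.cos(y)]]) # cols tool x,y
    d=R.T@(np.array(t[:2])-p[:2]);return d,p[2]-t[2],-(yaw-np.degrees(y))
print("to pin",plan((.439,-.235,.06),-78.8))
for nm,u,z in (("purple",(390,249),.008),("orange",(386,331),.008),("brown",(471,347),.008),("long",(429,180),.008)):print(nm,plane("top",u,z))
E
```

```text
[0.6969 0.3248 0.04  ]
[0.7127 0.1745 0.04  ]
[0.5931 0.1621 0.04  ]
[0.5767 0.3123 0.04  ]
ctr [0.6448 0.2434 0.04  ]
[np.float64(6.018748185109371), np.float64(6.196540701083959)] 0.15120151355589426 0.15112453833335746 0.12077219398852723
[array([0.5944, 0.1646, 0.04  ]), array([0.6984, 0.3269, 0.04  ]), array([0.5783, 0.3157, 0.04  ])] [0.6464 0.2458 0.04  ]
to pin (array([-0.1845, -0.3098]), np.float64(0.17046945028731894), np.float64(12.165911632580247))
purple [ 0.5138 -0.1638  0.008 ]
orange [ 0.3771 -0.157   0.008 ]
brown [ 0.3546 -0.2975  0.008 ]
long [ 0.6381 -0.2323  0.008 ]
```

Emit:
servo_tool([
  {"delta_pos": [-0.184, -0.31, 0.13], "yaw": 12.2},
  {"delta_pos": [-0.184, -0.31, 0.13], "yaw": 12.2},
  {"delta_pos": [-0.184, -0.31, 0.13], "yaw": 12.2},
  {"delta_pos": [-0.184, -0.31, 0.13], "yaw": 12.2},
  {"delta_pos": [-0.184, -0.31, 0.13], "yaw": 12.2},
  {"delta_pos": [-0.184, -0.31, 0.13], "yaw": 12.2},
  {"delta_pos": [-0.184, -0.31, 0.13], "yaw": 12.2},
  {"delta_pos": [-0.184, -0.31, 0.13], "yaw": 12.2},
], hand=0.4, force=40)

```text
time_s: 0.77
position: [0.4126, -0.2722, 0.1175]
tcp_rot: [3.141, 0.0, -1.376]
ft_force: [0.2, -0.1, -0.6]
finger_gap: 0.601
```

Emit:
servo_tool([
  {"delta_pos": [0, 0, 0], "yaw": 0},
  {"delta_pos": [0, 0, 0], "yaw": 0},
  {"delta_pos": [0, 0, 0], "yaw": 0},
])

```text
time_s: 1.02
position: [0.4121, -0.274, 0.1181]
tcp_rot: [3.141, -0.0, -1.374]
ft_force: [0.2, -0.9, -0.1]
finger_gap: 0.602
```

```bash
cat >> h.py <<'E'
def plan(t,yaw):
    st=r.get_state();p=st["position"];y=st["tcp_rot"][2]
    R=np.array([[np.cos(y),np.sin(y)],[np.sin(y),-np.cos(y)]])
    d=R.T@(np.array(t[:2])-p[:2]);dy=-(yaw-np.degrees(y));print("t",st["time_s"],"pos",p,"yaw",np.degrees(y),"rpy",st["tcp_rot"],"F",st["ft_force"],"gap",st["finger_gap"],"j",st["joint_positions"]);print("delta",d,p[2]-t[2],"yaw",(dy+180)%360-180)
E
python3 -c "
from h import *
plan((.439,-.235,.003),-78.8)"
```

```text
t 1.0167 pos [ 0.4121 -0.274   0.1181] yaw -78.74935841099725 rpy [ 3.1409 -0.0001 -1.3744] F [ 0.2283 -0.9431 -0.0695] gap 0.6024734554648971 j [-0.6717  0.3175  1.8246 -0.0007  0.9999  0.7031]
delta [-0.033 -0.034] 0.11508402278783975 yaw 0.050641589002736964
```

Emit:
servo_tool([
  {"delta_pos": [-0.033, -0.034, 0.04], "yaw": 0},
  {"delta_pos": [-0.033, -0.034, 0.06], "yaw": 0},
  {"delta_pos": [-0.033, -0.034, 0.06], "yaw": 0},
  {"delta_pos": [-0.033, -0.034, 0.06], "yaw": 0},
  {"delta_pos": [-0.033, -0.034, 0.06], "yaw": 0},
])

```text
time_s: 1.43
position: [0.439, -0.2369, 0.0591]
tcp_rot: [-3.141, -0.001, -1.377]
ft_force: [-0.5, -1.0, 0.3]
finger_gap: 0.6
```

```bash
python3 - <<'E'
from h import *
plan((.439,-.235,.003),-78.8)
T=viewer.camera("top");S=viewer.camera("scene")
W=np.hstack([cv2.resize(T[230:350,370:490],(400,400)),cv2.resize(S[200:320,140:260],(400,400))]);cv2.imwrite("pics/pre.png",W)
E
```

```text
t 1.4333 pos [ 0.439  -0.2369  0.0591] yaw -78.90912431167479 rpy [-3.1412 -0.0012 -1.3772] F [-0.4931 -1.0269  0.3324] gap 0.5999123702023246 j [-0.5791  0.4047  1.8837 -0.0008  0.8522  0.7986]
delta [-0.0018 -0.0004] 0.05607162803976027 yaw -0.10912431167480463
```

View pics/pre.png

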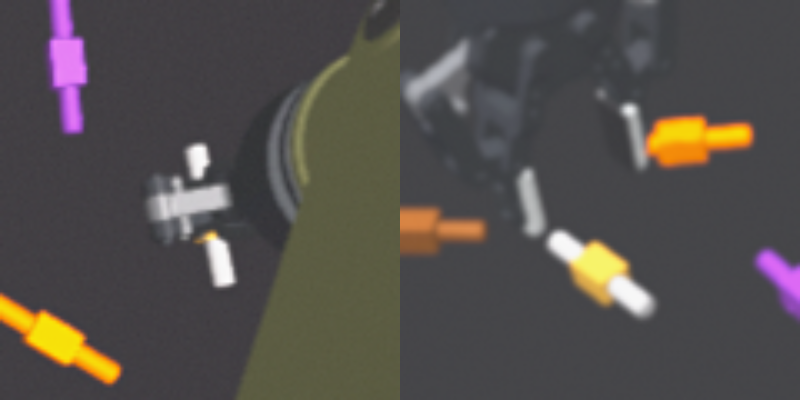

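The fingers straddle the pin's collar in both views. The open jaws are clear of the orange pin, and in the top view (crop) the shafts show on both sides, at (197,160) and (220,262). I'll descend and close.

Emit:
servo_tool([
  {"delta_pos": [-0.001, 0, 0.03], "yaw": 0},
  {"delta_pos": [-0.001, 0, 0.045], "yaw": 0},
  {"delta_pos": [-0.001, 0, 0.055], "yaw": 0},
  {"delta_pos": [-0.001, 0, 0.056], "yaw": 0},
  {"delta_pos": [-0.001, 0, 0.056], "yaw": 0},
])

```text
time_s: 1.95
position: [0.439, -0.2351, 0.0029]
tcp_rot: [-3.141, -0.001, -1.377]
ft_force: [-0.4, 0.6, 0.8]
finger_gap: 0.603
```

Emit:
servo_tool([
  {"delta_pos": [0, 0, 0], "yaw": 0},
  {"delta_pos": [0, 0, 0], "yaw": 0},
  {"delta_pos": [0, 0, 0], "yaw": 0},
  {"delta_pos": [0, 0, 0], "yaw": 0},
  {"delta_pos": [0, 0, 0], "yaw": 0},
  {"delta_pos": [0, 0, 0], "yaw": 0},
  {"delta_pos": [0, 0, 0], "yaw": 0},
  {"delta_pos": [0, 0, 0], "yaw": 0},
], hand=1, force=40)

```text
time_s: 2.62
position: [0.4396, -0.2348, 0.0034]
tcp_rot: [-3.14, -0.002, -1.376]
ft_force: [-0.0, -0.4, 6.6]
finger_gap: 0.175
```

Emit:
servo_tool([
  {"delta_pos": [0, 0, -0.01], "yaw": 0},
  {"delta_pos": [0, 0, -0.04], "yaw": 0},
  {"delta_pos": [0, 0, -0.08], "yaw": 0},
  {"delta_pos": [0, 0, -0.11], "yaw": 0},
  {"delta_pos": [0, 0, -0.11], "yaw": 0},
  {"delta_pos": [0, 0, -0.11], "yaw": 0},
  {"delta_pos": [0, 0, -0.11], "yaw": 0},
])

```text
time_s: 3.2
position: [0.4383, -0.2337, 0.1121]
tcp_rot: [3.141, 0.0, -1.376]
ft_force: [-0.1, 0.7, -1.3]
finger_gap: 0.177
```

```bash
python3 - <<'E'
from h import *
plan((.5398,-.041,.11),-108.65)
T=viewer.camera("top");S=viewer.camera("scene")
W=np.hstack([cv2.resize(T[210:350,370:510],(400,400)),cv2.resize(S[160:300,140:280],(400,400))]);cv2.imwrite("pics/lift.png",W)
E
```

```text
t 3.2 pos [ 0.4383 -0.2337  0.1121] yaw -78.82700134170445 rpy [ 3.1414  0.0002 -1.3758] F [-0.0561  0.6741 -1.2523] gap 0.1774179166049771 j [-0.5748  0.3274  1.8281  0.      0.9863  0.801 ]
delta [-0.1694 -0.1369] 0.0021267336492465233 yaw 29.822998658295546
```

View pics/lift.png

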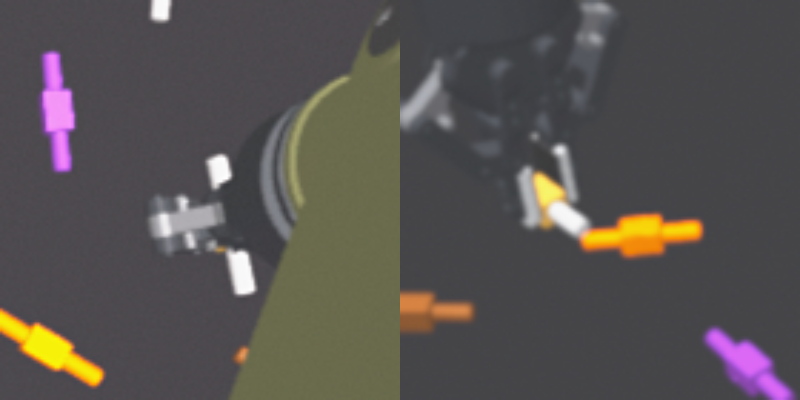

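The lift picture shows the collar between the pads and shafts on both sides in the top view (crop), at (218,170) and (240,272). The pin is held and looks level. Next I'll go above the gauge.

Emit:
servo_tool([
  {"delta_pos": [-0.169, -0.137, 0], "yaw": 29.8},
  {"delta_pos": [-0.169, -0.137, 0], "yaw": 29.8},
  {"delta_pos": [-0.169, -0.137, 0], "yaw": 29.8},
  {"delta_pos": [-0.169, -0.137, 0], "yaw": 29.8},
  {"delta_pos": [-0.169, -0.137, 0], "yaw": 29.8},
  {"delta_pos": [-0.169, -0.137, 0], "yaw": 29.8},
  {"delta_pos": [-0.169, -0.137, 0], "yaw": 29.8},
  {"delta_pos": [-0.169, -0.137, 0], "yaw": 29.8},
])

```text
time_s: 3.97
position: [0.54, -0.0401, 0.1104]
tcp_rot: [3.138, -0.001, -1.892]
ft_force: [-0.3, -1.0, -1.6]
finger_gap: 0.172
```

Emit:
servo_tool([
  {"delta_pos": [0, 0, 0], "yaw": 0},
  {"delta_pos": [0, 0, 0], "yaw": 0},
  {"delta_pos": [0, 0, 0], "yaw": 0},
])

```text
time_s: 4.22
position: [0.5395, -0.0429, 0.1117]
tcp_rot: [3.14, -0.001, -1.898]
ft_force: [-0.3, 0.0, -0.2]
finger_gap: 0.177
```

```bash
python3 - <<'E'
from h import *
plan((.5395,-.0405,.015),-108.65)
T=viewer.camera("top");S=viewer.camera("scene");cv2.imwrite("pics/T1.png",T);cv2.imwrite("pics/S1.png",S)
W=np.hstack([cv2.resize(T[160:300,250:390],(400,400)),cv2.resize(S[150:310,260:420],(400,400))]);cv2.imwrite("pics/ag.png",W)
E
```

```text
t 4.2167 pos [ 0.5395 -0.0429  0.1117] yaw -108.7287022953249 rpy [ 3.1401 -0.0006 -1.8977] F [-0.3372  0.0385 -0.2077] gap 0.17699815964002472 j [-0.1571  0.3813  1.7346 -0.0003  1.0272  1.7407]
delta [-0.0022  0.0008] 0.09667952543683363 yaw -0.07870229532488793
```

View pics/ag.png

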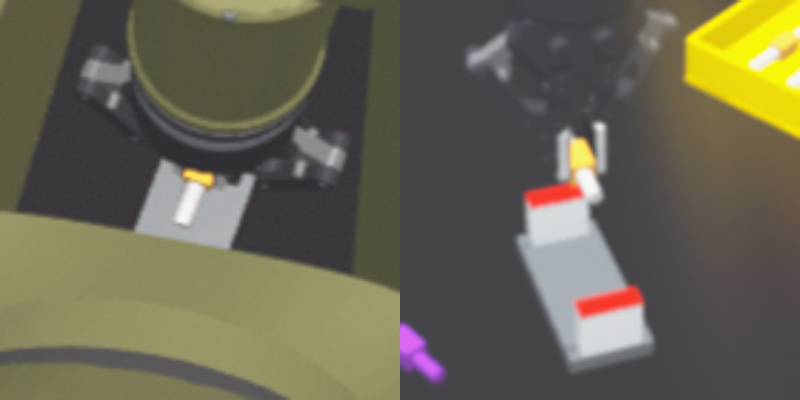

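```bash
python3 - <<'E'
from h import *
T=cv2.imread("pics/T1.png");S=cv2.imread("pics/S1.png")
z=.1117+.005
C=np.array([.5395,-.0429]);u=np.array([np.cos(np.radians(-18.73)),np.sin(np.radians(-18.73))]);v=np.array([-u[1],u[0]])
for n,im,box in(("top",T,(303,218,330,242)),("scene",S,(325,205,345,234))):
    for nm,lo,hi in(("steel",(0,0,200),(180,60,255)),("brass",(12,100,60),(32,255,255))):
        for c,a,p in blobs(im,lo,hi,box,15):
            w=np.array([plane(n,q,z)[:2] for q in p])-C
            print(n,nm,c,a,"along",(w@u).min(),(w@u).max(),"lat",(w@v).mean(), "fit ang",np.degrees(np.arctan(np.polyfit(w@u,w@v,1)[0])))
E
```

```text
top steel [315.6235 230.7059] 85 along -0.03469566216099668 -0.011808371830877157 lat 0.0008324611326258742 fit ang -1.1366034334713173
top brass [319.42 221.44] 50 along -0.012042308429711842 -0.0038808014581705585 lat 0.000424144792567855 fit ang -18.666975754511697
scene steel [333.1478 225.7304] 115 along 0.003901843799447428 0.04075640068072528 lat -0.0033885223897221696 fit ang -25.763988249884335
scene brass [331.9339 212.405 ] 121 along -0.025983213629212073 0.016332615121970134 lat 0.00475186201384792 fit ang -17.935177939099795
```

The shaft's near end is 34.7 mm from the TCP along the slot, so the pin is centred and aligned within about 1°. I'll lower it in stages.

Emit:
servo_tool([
  {"delta_pos": [-0.002, 0.001, 0.02], "yaw": 0},
  {"delta_pos": [-0.002, 0.001, 0.045], "yaw": 0},
  {"delta_pos": [-0.002, 0.001, 0.065], "yaw": 0},
  {"delta_pos": [-0.002, 0.001, 0.08], "yaw": 0},
  {"delta_pos": [-0.002, 0.001, 0.09], "yaw": 0},
  {"delta_pos": [-0.002, 0.001, 0.09], "yaw": 0},
  {"delta_pos": [-0.002, 0.001, 0.09], "yaw": 0},
  {"delta_pos": [-0.002, 0.001, 0.09], "yaw": 0},
])

```text
time_s: 4.98
position: [0.541, -0.0399, 0.023]
tcp_rot: [-3.14, 0.0, -1.896]
ft_force: [0.4, -0.0, -1.1]
finger_gap: 0.175
```

```bash
python3 - <<'E'
from h import *
plan((.5395,-.0405,.0155),-108.65)
T=viewer.camera("top");S=viewer.camera("scene")
W=np.hstack([cv2.resize(T[160:300,250:390],(400,400)),cv2.resize(S[190:310,280:400],(400,400))]);cv2.imwrite("pics/ag2.png",W)
E
```

```text
t 4.9833 pos [ 0.541  -0.0399  0.023 ] yaw -108.66083239483427 rpy [-3.14    0.0003 -1.8965] F [ 0.3758 -0.0204 -1.0652] gap 0.17534255841280377 j [-0.1515  0.5021  1.8222  0.      0.8157  1.745 ]
delta [0.001  0.0013] 0.0075437944850474045 yaw -0.010832394834267234
```

View pics/ag2.png

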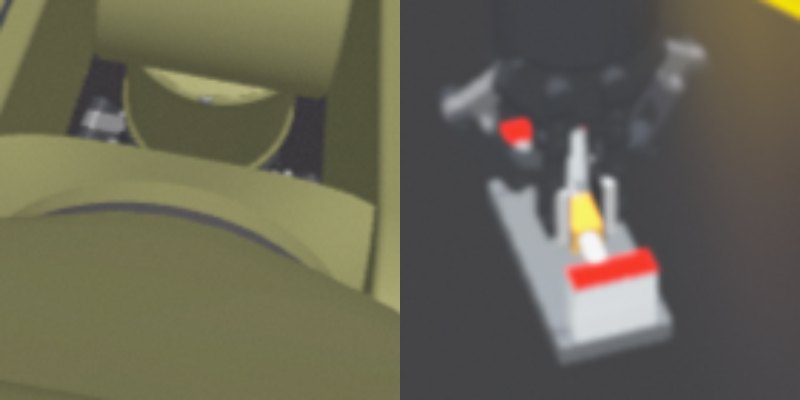

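The scene crop shows the pin (590,230) between the jaws and along the slot. I'll lower it the last 7.5 mm in small steps.

Emit:
servo_tool([
  {"delta_pos": [0.001, 0.001, 0.003], "yaw": 0},
  {"delta_pos": [0.001, 0.001, 0.005], "yaw": 0},
  {"delta_pos": [0.001, 0.001, 0.006], "yaw": 0},
  {"delta_pos": [0.001, 0.001, 0.007], "yaw": 0},
  {"delta_pos": [0.001, 0.001, 0.007], "yaw": 0},
  {"delta_pos": [0.001, 0.001, 0.007], "yaw": 0},
])

```text
time_s: 5.58
position: [0.5389, -0.0401, 0.0155]
tcp_rot: [-3.142, -0.0, -1.896]
ft_force: [-0.5, -1.0, 3.3]
finger_gap: 0.175
```

Emit:
servo_tool([
  {"delta_pos": [0, 0, 0.0005], "yaw": 0},
  {"delta_pos": [0, 0, 0.0005], "yaw": 0},
  {"delta_pos": [0, 0, 0.0005], "yaw": 0},
  {"delta_pos": [0, 0, 0.0005], "yaw": 0},
  {"delta_pos": [0, 0, 0.0005], "yaw": 0},
  {"delta_pos": [0, 0, 0.0005], "yaw": 0},
  {"delta_pos": [0, 0, 0.0005], "yaw": 0},
  {"delta_pos": [0, 0, 0.0005], "yaw": 0},
])

```text
time_s: 6.25
position: [0.5389, -0.0401, 0.0155]
tcp_rot: [-3.141, 0.0, -1.896]
ft_force: [-2.8, -0.7, 7.7]
finger_gap: 0.175
```

Emit:
servo_tool([
  {"delta_pos": [0, 0, 0], "yaw": 0},
  {"delta_pos": [0, 0, 0], "yaw": 0},
  {"delta_pos": [0, 0, 0], "yaw": 0},
  {"delta_pos": [0, 0, 0], "yaw": 0},
  {"delta_pos": [0, 0, 0], "yaw": 0},
  {"delta_pos": [0, 0, 0], "yaw": 0},
  {"delta_pos": [0, 0, 0], "yaw": 0},
  {"delta_pos": [0, 0, 0], "yaw": 0},
])

```text
time_s: 6.92
position: [0.5389, -0.0401, 0.0155]
tcp_rot: [-3.141, 0.0, -1.896]
ft_force: [-1.1, -0.0, 7.8]
finger_gap: 0.174
```

```bash
python3 - <<'E'
from h import *
plan((.5395,-.0405,.0155),-108.65)
S=viewer.camera("scene")
cv2.imwrite("pics/ag3.png",cv2.resize(S[190:310,280:400],(600,600)))
E
```

```text
t 6.9167 pos [ 0.5389 -0.0401  0.0155] yaw -108.62907357686215 rpy [-3.1414  0.     -1.8959] F [-1.0911 -0.0077  7.8256] gap 0.17365190787810994 j [-0.1524  0.512   1.832  -0.      0.7974  1.7435]
delta [ 0.0002 -0.0007] -3.816422970023131e-05 yaw 0.02092642313783699
```

View pics/ag3.png

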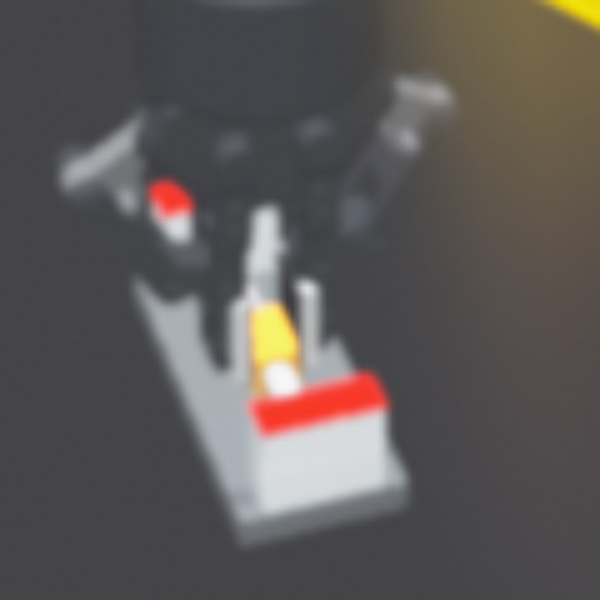

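The picture shows the pin seated in the slot behind the near jaw's red top at (320,400). The force is 7.8 N and z no longer changes, so it is resting on the plate. I'll hold a little longer, then lift.

Emit:
servo_tool([
  {"delta_pos": [0, 0, 0], "yaw": 0},
  {"delta_pos": [0, 0, 0], "yaw": 0},
  {"delta_pos": [0, 0, 0], "yaw": 0},
  {"delta_pos": [0, 0, 0], "yaw": 0},
  {"delta_pos": [0, 0, 0], "yaw": 0},
  {"delta_pos": [0, 0, 0], "yaw": 0},
  {"delta_pos": [0, 0, 0], "yaw": 0},
  {"delta_pos": [0, 0, 0], "yaw": 0},
])

```text
time_s: 7.63
position: [0.5389, -0.0401, 0.0155]
tcp_rot: [-3.141, 0.0, -1.896]
ft_force: [-1.7, -0.2, 6.7]
finger_gap: 0.175
```

Emit:
servo_tool([
  {"delta_pos": [0, 0, -0.01], "yaw": 0},
  {"delta_pos": [0, 0, -0.04], "yaw": 0},
  {"delta_pos": [0, 0, -0.08], "yaw": 0},
  {"delta_pos": [0, 0, -0.11], "yaw": 0},
  {"delta_pos": [0, 0, -0.11], "yaw": 0},
  {"delta_pos": [0, 0, -0.11], "yaw": 0},
  {"delta_pos": [0, 0, -0.11], "yaw": 0},
])

```text
time_s: 8.22
position: [0.5384, -0.0401, 0.1246]
tcp_rot: [3.141, -0.0, -1.896]
ft_force: [-0.2, 0.3, -0.8]
finger_gap: 0.174
```

```bash
python3 -c "
from h import *
plan((.6455,.2445,.12),-84)"
```

```text
t 8.2167 pos [ 0.5384 -0.0401  0.1246] yaw -108.63346441824821 rpy [ 3.1413 -0.0001 -1.896 ] F [-0.1858  0.3281 -0.8215] gap 0.17420068445530182 j [-0.1525  0.3637  1.7234 -0.      1.0549  1.7435]
delta [-0.3039 -0.0106] 0.0046206031850856005 yaw -24.633464418248195
```

Emit:
servo_tool([
  {"delta_pos": [-0.304, -0.011, 0], "yaw": -24.6},
  {"delta_pos": [-0.304, -0.011, 0], "yaw": -24.6},
  {"delta_pos": [-0.304, -0.011, 0], "yaw": -24.6},
  {"delta_pos": [-0.304, -0.011, 0], "yaw": -24.6},
  {"delta_pos": [-0.304, -0.011, 0], "yaw": -24.6},
  {"delta_pos": [-0.304, -0.011, 0], "yaw": -24.6},
  {"delta_pos": [-0.304, -0.011, 0], "yaw": -24.6},
  {"delta_pos": [-0.304, -0.011, 0], "yaw": -24.6},
])

```text
time_s: 8.88
position: [0.6472, 0.2504, 0.1219]
tcp_rot: [3.141, 0.003, -1.463]
ft_force: [0.9, -0.5, -0.6]
finger_gap: 0.174
```

Emit:
servo_tool([
  {"delta_pos": [0, 0, 0], "yaw": 0},
  {"delta_pos": [0, 0, 0], "yaw": 0},
  {"delta_pos": [0, 0, 0], "yaw": 0},
  {"delta_pos": [0, 0, 0], "yaw": 0},
])

```text
time_s: 9.22
position: [0.6453, 0.2425, 0.1236]
tcp_rot: [3.139, -0.001, -1.468]
ft_force: [0.1, -0.6, -1.3]
finger_gap: 0.179
```

```bash
python3 - <<'E'
from h import *
plan((.6455,.2445,.007),-84)
T=viewer.camera("top");S=viewer.camera("scene")
W=np.hstack([cv2.resize(T[90:230,80:220],(400,400)),cv2.resize(S[130:290,420:580],(400,400))]);cv2.imwrite("pics/ab.png",W)
E
```

```text
t 9.2167 pos [0.6453 0.2425 0.1236] yaw -84.11036463962452 rpy [ 3.1387 -0.0011 -1.468 ] F [ 0.1259 -0.6244 -1.2722] gap 0.17871676332360292 j [ 0.2985  0.5495  1.3806 -0.0005  1.2145  1.7667]
delta [-0.0019 -0.0004] 0.11664053699255113 yaw -0.11036463962452103
```

View pics/ab.png

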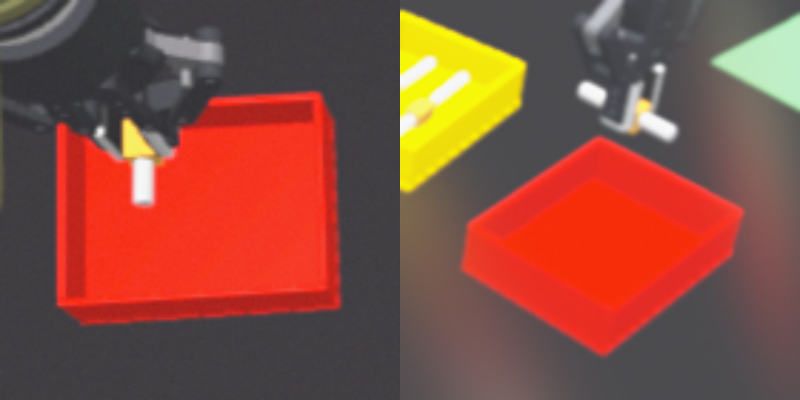

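Both views show the pin level over the bin's middle, with nothing in the way. I'll descend.

Emit:
servo_tool([
  {"delta_pos": [-0.001, 0, 0.025], "yaw": 0},
  {"delta_pos": [-0.001, 0, 0.055], "yaw": 0},
  {"delta_pos": [-0.001, 0, 0.08], "yaw": 0},
  {"delta_pos": [-0.001, 0, 0.1], "yaw": 0},
  {"delta_pos": [-0.001, 0, 0.11], "yaw": 0},
  {"delta_pos": [-0.001, 0, 0.111], "yaw": 0},
  {"delta_pos": [-0.001, 0, 0.111], "yaw": 0},
  {"delta_pos": [-0.001, 0, 0.111], "yaw": 0},
])

```text
time_s: 9.98
position: [0.6477, 0.2454, 0.0153]
tcp_rot: [-3.139, 0.001, -1.467]
ft_force: [-0.1, -0.3, -1.1]
finger_gap: 0.176
```

Emit:
servo_tool([
  {"delta_pos": [0, 0, 0.003], "yaw": 0},
  {"delta_pos": [0, 0, 0.005], "yaw": 0},
  {"delta_pos": [0, 0, 0.006], "yaw": 0},
  {"delta_pos": [0, 0, 0.006], "yaw": 0},
  {"delta_pos": [0, 0, 0.006], "yaw": 0},
  {"delta_pos": [0, 0, 0.006], "yaw": 0},
])

```text
time_s: 10.48
position: [0.6465, 0.2455, 0.0079]
tcp_rot: [-3.141, 0.0, -1.467]
ft_force: [-0.2, -0.0, -0.1]
finger_gap: 0.175
```

Emit:
servo_tool([
  {"delta_pos": [0, 0, 0.0005], "yaw": 0},
  {"delta_pos": [0, 0, 0.0005], "yaw": 0},
  {"delta_pos": [0, 0, 0.0005], "yaw": 0},
  {"delta_pos": [0, 0, 0.0005], "yaw": 0},
])

```text
time_s: 10.82
position: [0.6466, 0.2455, 0.0076]
tcp_rot: [-3.141, 0.0, -1.467]
ft_force: [-1.3, 0.1, 2.6]
finger_gap: 0.177
```

The pin is touching the floor (2.6 N), so I'll release it.

Emit:
servo_tool([
  {"delta_pos": [0, 0, 0], "yaw": 0},
  {"delta_pos": [0, 0, 0], "yaw": 0},
  {"delta_pos": [0, 0, 0], "yaw": 0},
  {"delta_pos": [0, 0, 0], "yaw": 0},
  {"delta_pos": [0, 0, 0], "yaw": 0},
  {"delta_pos": [0, 0, 0], "yaw": 0},
], hand=0.5)

```text
time_s: 11.32
position: [0.6464, 0.2454, 0.0071]
tcp_rot: [3.141, -0.0, -1.467]
ft_force: [0.7, -1.1, -0.9]
finger_gap: 0.499
```

Emit:
servo_tool([
  {"delta_pos": [0, 0, -0.02], "yaw": 0},
  {"delta_pos": [0, 0, -0.05], "yaw": 0},
  {"delta_pos": [0, 0, -0.09], "yaw": 0},
  {"delta_pos": [0, 0, -0.13], "yaw": 0},
  {"delta_pos": [0, 0, -0.15], "yaw": 0},
  {"delta_pos": [0, 0, -0.15], "yaw": 0},
  {"delta_pos": [0, 0, -0.15], "yaw": 0},
  {"delta_pos": [0, 0, -0.15], "yaw": 0},
])

```text
time_s: 11.98
position: [0.6455, 0.2451, 0.1563]
tcp_rot: [3.14, -0.0, -1.467]
ft_force: [-0.6, -0.2, -0.4]
finger_gap: 0.499
```

```bash
python3 - <<'E'
from h import *
plan((.5,.05,.16),-84)
T=viewer.camera("top");S=viewer.camera("scene")
cv2.imwrite("pics/f.png",np.hstack([cv2.resize(T[90:230,80:220],(400,400)),cv2.resize(S[130:290,420:580],(400,400))]));cv2.imwrite("pics/Sf.png",S)
E
```

```text
t 11.9833 pos [0.6455 0.2451 0.1563] yaw -84.03603058460452 rpy [ 3.1399 -0.0003 -1.4667] F [-0.6089 -0.1933 -0.3557] gap 0.49880860736094906 j [0.3017 0.5224 1.3416 0.     1.2794 1.7684]
delta [0.1789 0.165 ] -0.003667683604264088 yaw -0.03603058460453212
```

View pics/f.png

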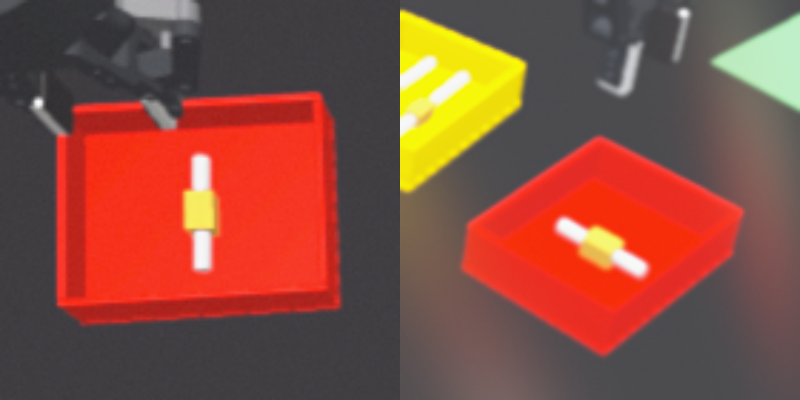

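View pics/Sf.png

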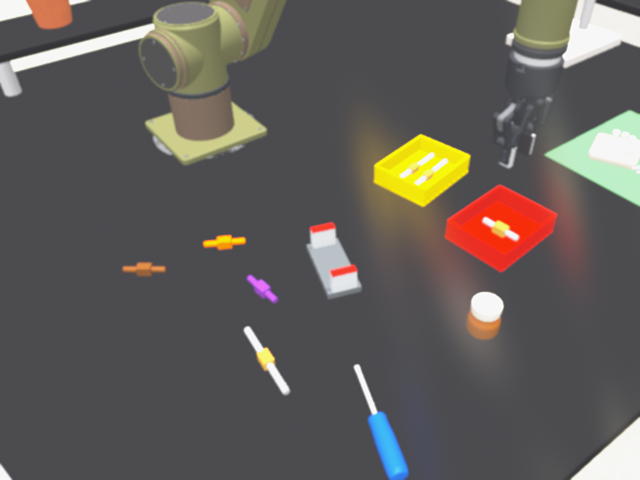

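The pin lies flat on the red bin's floor, at about (501,229) in the scene view. The long pin at (266,359) and the look-alikes haven't moved, and the gripper is clear. I'll hand the job in.

```bash
python3 -c "
from station import workorder
print(workorder.job_done())"
```

```text
the job is handed in; nothing more can be done
None
```

The short pin is checked and lies flat on the floor of the red bin, and I handed the job in at about 12 s of the 48 s allowed.

- **Gauge check:** I gripped the pin by its collar and lowered it between the jaws until it rested on the plate. Contact showed as 7 to 8 N at a TCP height of 15.5 mm. It was aligned with the slot to about 1°, by the picture taken just above the gauge. I held it there for about 2 s.
- **Final state:** The last pictures from both cameras show the pin near the middle of the bin. The gripper is open about 15 cm above it and touching nothing. The long pin and the look-alikes are where they were in the first picture.
- **Forces:** No wrist force reading at the end of a move passed 8 N.
- **Disagreement:** The two cameras differed by 2 to 5 mm on the gauge, pin and bin positions, so I used averaged or triangulated values. Every fit had more clearance than that.

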